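# Fill the green gift-set tray at the museum shop counter

### The arm

A 6-joint arm with a two-finger parallel gripper is mounted at the origin on the work surface. World frame = base frame: x ahead of the robot, y to its left, z up, the work surface at z = 0. Lengths are in m, angles in rad, forces in N, time in s.
With the tool pointing down it reaches from about 0.425 to 1.125 m from the base axis. Payload 14.9 kg.
Tool frame: the origin (TCP) lies on the centre line of the jaws, within the pads' length; the fingertips stand 17 mm ahead of it and the grasp point (between the pads) lies 2 mm behind it; x points along the fingers, y is the direction in which the jaws open and shut, and the axes are right-handed (so a half turn about x gives the same grasp; the last joint's range is limited). The gripper opens to 91 mm and grips with 3 to 60 N. Pads are 32 mm wide; open, the fingers measure 118 mm over their backs; the gripper's body (76 mm by 178 mm) begins 60 mm behind the grasp point.
Start: joints at [1.27, 0.379, 1.734, -0, 1.028, -0.033], TCP at [0.185, 0.675, 0.231] pointing down, gripper open.
Joint ranges: [-2.77, 2.77], [-0.74, 2.19], [0, 2.66], [-1.06, 4.2], [0.31, 2.87], [-3.08, 3.08]. Speed limits (rad/s): [1.89, 1.89, 2.39, 3.14, 3.14, 3.14].

### API

Orientations are given as a 3x3 rotation matrix whose columns are the frame's x, y, z axes.
In Python, from station import robot gives the robot as it stands.
- The arm moves only by the tool jog_arm, never from a script. Its argument "targets" is a list of rows, each an object with "xyz": the shift along the world's x, y, z in mm, a list of three; "yaw": the turn about the world's z in rad; "hand": the opening, from 0 (shut) to 1 (fully open). In form: [{"xyz": [tx, ty, tz], "yaw": yaw, "hand": hand}, ...]. A call has 1 to 5 rows; each row is the pose to reach, as a shift and turn from the pose measured when the call began; what a row does not reach only later rows make up. A row lasts 1/8 s, in which the tool goes at most 62.5 mm and 10.7 degrees, less where a joint would pass 70% of its speed; a pose out of reach is approached as far as the arm can. A call with a gripper value outside its range is refused whole. The fingers move at their own pace and stop on an object; "force" is the grip in N (left out, the last holds). Time passes only in rows, so rows that repeat a pose let the fingers close. It gives the time, the measured TCP pose, the force and the opening at its end, in the units of the state.
- robot.observe(): the state, without advancing time (a new reading comes with each control period).
- robot.read_camera(name): name is "scene" or "top"; returns a dict with "pixels" (384x512x3 uint8, blue, green, red), "depth" (384x512 float32, m along the optical axis (not along the pixel's ray), 0 where there is no reading), "intrinsics" (3x3 intrinsics, pixels), "R" (3x3) and "t" (3): a world point X has camera coordinates R X + t. Camera axes: x right, y down, z forward; pixel columns grow to the right and rows downward; lengths in m; the calibration is good to about 2 mm. A picture is of the moment at which its call begins.
- robot.close_job(): hands the job in, once; it reports no verdict.
The state is a dict: "t": time; "joint_pos": joint angles; "dq": joint speeds; "joint_efforts": joint torques, N m; "eef_pos": TCP position; "eef_rot": TCP orientation; "ft_force": force on the tool from outside, world axes, zero at the start; "torque": the same for the moment, N m; "gripper_width": finger opening in m.
Only numpy, scipy, OpenCV 4.12 (cv2) and the standard library are available. Lean on these libraries where they do the work, as an engineer would, in place of code of your own. Each camera call takes 0.05 s, during which the arm holds its last target.

### The job

Make up the green gift set: stand the green round tin, cup, square box and slim pack upright in the wooden tray, each centred on the printed mark of its own shape (disc for the tin, ring for the cup, square for the box, bar for the pack), with the slim pack turned to lie along its bar. Leave the plum tin and the plum cup standing where they are.

Things in the scene. Friction and masses are not known exactly. Their poses are not given: they have to be found in the camera images.
- tin_green_center (a point): Green round tin with a closed flat lid (thin gold ring on top, gold line round it): diameter 48 mm, height 64 mm. Loose, standing upright on the table, about 0.1 to 0.2 kg. This point is its centre, 32 mm above its underside; z up.
- cup_green_center (a point): Green straight-sided cup without handle, open at the top with a cream inner floor, and a cream line round its foot: diameter 50 mm, wall 4 mm, height 64 mm. Loose, standing upright on the table, about 0.1 to 0.2 kg. This point is its centre, 32 mm above its underside; z up.
- box_green_center (a point): Green square gift box with a cream band crossed over its top and sides: 44 x 44 mm (x, y), height 64 mm. Loose, standing upright on the table, about 0.1 to 0.2 kg. This point is its centre, 32 mm above its underside; z up.
- pack_green_center (a point): Green slim pack with plain green top, a gold line round it and a cream label on its sides: 26 mm thick along its x, 62 mm long along its y, height 64 mm. Loose, standing upright on the table, about 0.1 to 0.2 kg. This point is its centre, 32 mm above its underside; z up.
- tin_plum_center (a point): Plum (purple) round tin, otherwise just like the green tin; it does not belong to the set. Diameter 48 mm, height 64 mm. Loose, standing upright on the table, about 0.1 to 0.2 kg. This point is its centre, 32 mm above its underside; z up.
- cup_plum_center (a point): Plum (purple) cup, otherwise just like the green cup; it does not belong to the set. Diameter 50 mm, height 64 mm. Loose, standing upright on the table, about 0.1 to 0.2 kg. This point is its centre, 32 mm above its underside; z up.
- cell_tin: Cell of a fixed 206 mm square wooden tray: dark grey 92 mm card, 2 mm thick, with a cream mark in its middle: solid disc, 48 mm. Origin: middle of the card's underside, 4 mm above the table; x, y along the tray's walls. Things stand on the card's top, 6 mm above the table. The cells lie two by two, 101 mm apart, marks in any order; walls 4 mm thick rise to 14 mm above the table.
- cell_cup: Cell of a fixed 206 mm square wooden tray: dark grey 92 mm card, 2 mm thick, with a cream mark in its middle: ring, 50 mm, dark middle. Origin: middle of the card's underside, 4 mm above the table; x, y along the tray's walls. Things stand on the card's top, 6 mm above the table. The cells lie two by two, 101 mm apart, marks in any order; walls 4 mm thick rise to 14 mm above the table.
- cell_box: Cell of a fixed 206 mm square wooden tray: dark grey 92 mm card, 2 mm thick, with a cream mark in its middle: solid 44 mm square. Origin: middle of the card's underside, 4 mm above the table; x, y along the tray's walls. Things stand on the card's top, 6 mm above the table. The cells lie two by two, 101 mm apart, marks in any order; walls 4 mm thick rise to 14 mm above the table.
- cell_pack: Cell of a fixed 206 mm square wooden tray: dark grey 92 mm card, 2 mm thick, with a cream mark in its middle: slim bar, 26 mm along x, 62 mm along y. Origin: middle of the card's underside, 4 mm above the table; x, y along the tray's walls. Things stand on the card's top, 6 mm above the table. The cells lie two by two, 101 mm apart, marks in any order; walls 4 mm thick rise to 14 mm above the table.
Mind the look-alikes: they are no part of the job. Leave any blue look-alike of the part that bears pack_green_center alone.

How it is judged:
By the outcome, as a careful person would: the job done as asked, in the order asked, and still so for the second after the job is handed in, with the robot touching nothing.
It also fails if it takes over 109 s, if anything falls off the work surface, if the arm or the gripper's body presses on something with over 40 N, if the wrist force passes 120 N, or if a joint passes its speed limit or range.

## Working session

There is one attempt and no reset: what is moved stays moved. The work goes in short steps, Python scripts to look and compute and a tool call to move; the robot and the scene stay as the last step left them, time stands still between calls to the robot, and variables do not carry over. Pictures are saved under pics/ and viewed, and the job is handed in when it is done.

Besides the shell and the picture viewer there is one more tool, called after "Request:" by a JSON object that holds its "name" and its "arguments", one argument or row to a line. jog_arm: Moves the arm, as the interface text tells. Its arguments: {"type":"object","properties":{"targets":{"type":"array"},"force":{"type":"number"}},"required":["targets"]}

```bash
mkdir -p pics; ls; python3 - <<'E'
from station import robot
import cv2,numpy as np,pickle
for n in("scene","top"):
    c=robot.read_camera(n); cv2.imwrite(f"pics/{n}0.png",c["pixels"]); pickle.dump(c,open(f"{n}0.pkl","wb"))
    print(n,c["intrinsics"].tolist(),c["R"].round(3).tolist(),c["t"].round(3).tolist())
s=robot.observe();print(s["t"],s["eef_pos"],s["eef_rot"],s["gripper_width"])
E
```

```text
pics
scene [[365.43847578342934, 0.0, 256.04332245362184], [0.0, 365.43847578342934, 194.44229294734677], [0.0, 0.0, 1.0]] [[0.842, 0.54, 0.006], [0.463, -0.716, -0.523], [-0.278, 0.443, -0.853]] [-0.396, -0.188, 0.938]
top [[414.04782620011343, 0.0, 255.11461173259323], [0.0, 414.04782620011343, 191.32592645852336], [0.0, 0.0, 1.0]] [[0.01, -1.0, -0.003], [-0.98, -0.009, -0.197], [0.197, 0.005, -0.98]] [0.017, 0.49, 0.976]
0.1 [0.18514836 0.67473518 0.23034342] [[-3.31172616e-04  2.64698896e-01  9.64331056e-01]
 [-9.12124781e-04  9.64330627e-01 -2.64699091e-01]
 [-9.99999529e-01 -9.67251344e-04 -7.79214742e-05]] 0.09108232720693937
```

View pics/top0.png

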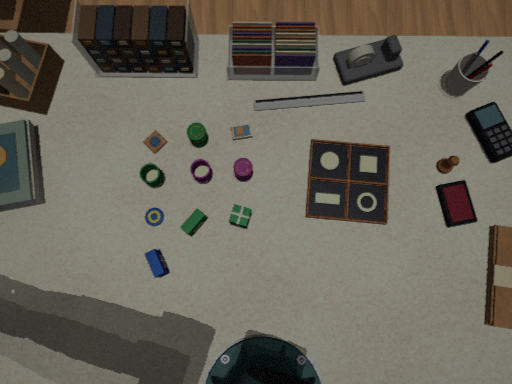

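View pics/scene0.png

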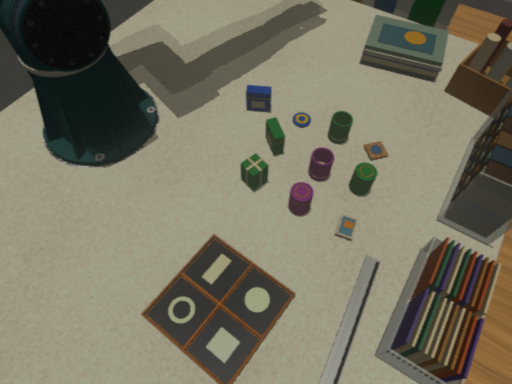

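Top view, green candidates: tin (197,131, closed lid), cup (152,175, open), pack (194,222), box (240,215). Others: plum cup (201,171), plum tin (243,168), and a blue pack (157,263) that must be left alone. Next: an enlarged crop and the measurements.

```bash
cat > meas.py <<'E'
import cv2,numpy as np
def world(c):
    K=c["intrinsics"];d=c["depth"].astype(float);v,u=np.mgrid[0:384,0:512]
    p=np.stack([(u-K[0,2])/K[0,0]*d,(v-K[1,2])/K[1,1]*d,d],-1)
    return (p-c["t"])@c["R"]
def ray(c,uv,z):
    K=c["intrinsics"];uv=np.asarray(uv,float).reshape(-1,2)
    d=np.c_[(uv-K[:2,2])/K[0,0],np.ones(len(uv))]@c["R"];o=-c["R"].T@c["t"]
    return (o+d*((z-o[2])/d[:,2])[:,None])[:,:2]
def masks(c):
    h=cv2.cvtColor(c["pixels"],cv2.COLOR_BGR2HSV);H,S,V=cv2.split(h)
    return {"green":(H>55)&(H<90)&(S>90)&(V>30),"plum":(H>135)&(H<165)&(S>90)&(V>30)}
E
python3 - <<'E'
import pickle,cv2,numpy as np
from meas import *
for n in("top","scene"):
    c=pickle.load(open(n+"0.pkl","rb"));W=world(c)
    print(n,"table z",np.median(W[300:330,330:400,2]) if n=="top" else np.median(W[230:260,60:120,2]))
    for col,m in masks(c).items():
        m8=cv2.morphologyEx(m.astype(np.uint8),cv2.MORPH_CLOSE,np.ones((5,5)))
        k,L,st,ce=cv2.connectedComponentsWithStats(m8)
        for i in range(1,k):
            if st[i,4]<120 :continue
            cm=np.uint8(L==i);cs,_=cv2.findContours(cm,cv2.RETR_EXTERNAL,cv2.CHAIN_APPROX_NONE)
            cm=cv2.drawContours(np.zeros_like(cm),cs,-1,1,-1)
            Z=W[...,2];t=(cm>0)&(Z>0.058)&(Z<0.075);P=W[t][:,:2]
            if len(P)<20: continue
            r=cv2.minAreaRect((P*1000).astype(np.float32))
            print(col,ce[i].round(0),st[i,4],len(P),"z",np.median(Z[t]).round(4),"mean",(P.mean(0)*1000).round(1),"rect",np.round(r[0],1),np.round(r[1],1),round(r[2],1))
    # marks
    h=cv2.cvtColor(c["pixels"],cv2.COLOR_BGR2HSV)
    x0,y0,x1,y1=(300,130,400,230) if n=="top" else (140,230,300,384)
    m=np.zeros((384,512),np.uint8);s=c["pixels"][y0:y1,x0:x1].min(2);m[y0:y1,x0:x1]=(s>110)
    # keep those inside the tray: dark card
    cs,_=cv2.findContours(m,cv2.RETR_EXTERNAL,cv2.CHAIN_APPROX_NONE)
    for q in cs:
        a=cv2.contourArea(q)
        if 150<a<1200:
            p=(ray(c,q,0.006)*1000).astype(np.float32);r=cv2.minAreaRect(p)
            M=cv2.moments(p);print("mark",q.mean((0,1)).round(0),a,"cent",round(M["m10"]/M["m00"],1),round(M["m01"]/M["m00"],1),np.round(r[0],1),np.round(r[1],1),round(r[2],1))
c=pickle.load(open("top0.pkl","rb"));cv2.imwrite("pics/crop0.png",cv2.resize(c["pixels"][115:285,130:400],None,fx=2.9,fy=2.9,interpolation=cv2.INTER_CUBIC))
E
```

```text
top table z 0.00031611880936732424
green [197. 134.] 358 269 z 0.0648 mean [638.2 171.4] rect [639.4 172.1] [47.2 43.7] 27.1
green [151. 175.] 262 110 z 0.0641 mean [530.1 281.8] rect [530.3 282. ] [47.6 47.3] 3.4
green [240. 216.] 342 320 z 0.0645 mean [427.4  57.4] rect [427.8  57.5] [44.1 43.6] 73.3
green [193. 222.] 308 274 z 0.0644 mean [412.  171.5] rect [412.7 172. ] [26.8 59.6] 50.0
plum [201. 170.] 231 105 z 0.0637 mean [541.9 158.7] rect [542.8 157. ] [48.1 46.8] 1.7
plum [243. 169.] 337 279 z 0.0648 mean [547.   53.1] rect [547.9  53.6] [46.4 42.1] 0.8
scene table z -0.0001245913708410985
green [ 66. 144.] 746 27 z 0.0647 mean [ 21.7 -99.3] rect [ 20.3 -98.5] [ 8.3 59.6] 70.7
green [275. 128.] 211 210 z 0.0644 mean [411.6 170.8] rect [411.1 172. ] [23.3 60.5] 50.3
green [254. 165.] 245 287 z 0.0644 mean [428.   56.7] rect [427.7  57.6] [42.  42.8] 72.7
green [365. 172.] 300 299 z 0.065 mean [637.8 171.1] rect [638.1 172.1] [44.6 43.7] 74.4
plum [301. 192.] 330 329 z 0.0649 mean [547.6  52. ] rect [547.5  52.4] [43.7 44.1] 26.8
mark [223. 345.] 571.5 cent 572.8 -270.9 [ 572.6 -270.9] [43.1 42.9] 85.0
mark [181. 309.] 478.0 cent 471.9 -262.7 [ 471.6 -262.9] [44.9 47. ] 37.8
mark [257. 299.] 417.5 cent 580.9 -170.1 [ 580.9 -169.8] [44.5 43.1] 78.3
mark [216. 269.] 299.5 cent 480.1 -161.9 [ 480.1 -161.9] [59.3 23. ] 85.4
```

View pics/crop0.png

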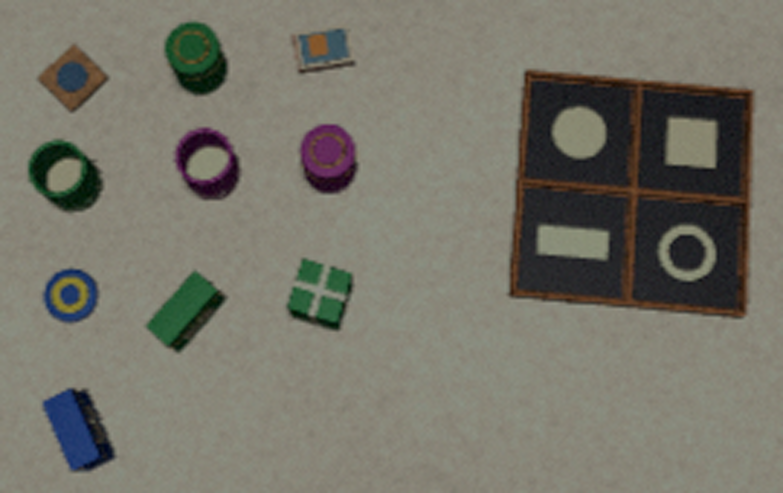

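Confirmed: the closed lid is the tin (197,131), the open one with the cream floor is the cup (152,175), the one with the cross band is the box, and the plain top is the pack. Now I'll measure the marks in the top view.

```bash
python3 - <<'E'
import pickle,cv2,numpy as np
from meas import *
c=pickle.load(open("top0.pkl","rb"))
x0,y0,x1,y1=309,143,388,219
g=c["pixels"].min(2);print(g[160,330],g[150,315])
m=np.uint8(g>95);cs,_=cv2.findContours(m,cv2.RETR_CCOMP,cv2.CHAIN_APPROX_NONE)
for q in cs:
    a=cv2.contourArea(q);u,v=q.mean((0,1))
    if 100<a<1200 and x0<u<x1 and y0<v<y1:
        p=(ray(c,q,0.006)*1000).astype(np.float32);r=cv2.minAreaRect(p);M=cv2.moments(p)
        print(u.round(),v.round(),a,round(M["m10"]/M["m00"],1),round(M["m01"]/M["m00"],1),np.round(r[0],1),np.round(r[1],1),round(r[2],1))
E
```

```text
113 27
366.0 202.0 244.5 474.1 -264.0 [ 474.2 -264.5] [45.5 47.2] 26.8
367.0 202.0 163.5 473.9 -263.9 [ 473.8 -264.5] [37.4 37.6] 44.4
327.0 198.0 193.5 482.5 -163.4 [ 482.5 -163.9] [59.8 24.8] 85.7
368.0 164.0 212.0 574.3 -271.5 [ 574.5 -272.3] [41.8 41.7] 85.6
329.0 160.0 208.0 583.3 -171.4 [ 583.8 -171.8] [42.6 44.4] 45.4
```

Request:
{"name": "jog_arm", "arguments": {
  "targets": [
    {"xyz": [453,-503,-110],"yaw": 0.187,"hand": 1},
    {"xyz": [453,-503,-110],"yaw": 0.187,"hand": 1},
    {"xyz": [453,-503,-110],"yaw": 0.187,"hand": 1},
    {"xyz": [453,-503,-110],"yaw": 0.187,"hand": 1},
    {"xyz": [453,-503,-110],"yaw": 0.187,"hand": 1}
  ],
  "force": 20
}}

```text
t: 0.72
eef_pos: [0.3925, 0.4441, 0.1802]
eef_rot: [[-0.0, 0.08, 0.997], [-0.001, 0.997, -0.08], [-1.0, -0.001, -0.0]]
ft_force: [0.8, 0.3, -0.3]
gripper_width: 0.0914
```

Request:
{"name": "jog_arm", "arguments": {
  "targets": [
    {"xyz": [246,-272,-60],"yaw": 0,"hand": 1},
    {"xyz": [246,-272,-60],"yaw": 0,"hand": 1},
    {"xyz": [246,-272,-60],"yaw": 0,"hand": 1},
    {"xyz": [246,-272,-60],"yaw": 0,"hand": 1},
    {"xyz": [246,-272,-60],"yaw": 0,"hand": 1}
  ]
}}

```text
t: 1.35
eef_pos: [0.5992, 0.2151, 0.1296]
eef_rot: [[-0.0, 0.081, 0.997], [-0.001, 0.997, -0.081], [-1.0, -0.001, -0.0]]
ft_force: [1.0, 0.7, 1.5]
gripper_width: 0.0914
```

Request:
{"name": "jog_arm", "arguments": {
  "targets": [
    {"xyz": [0,0,0],"yaw": 0,"hand": 1}
  ]
}}

```text
t: 1.48
eef_pos: [0.6009, 0.2121, 0.1287]
eef_rot: [[-0.001, 0.084, 0.996], [-0.001, 0.996, -0.084], [-1.0, -0.002, -0.001]]
ft_force: [-0.6, 0.5, 0.4]
gripper_width: 0.0916
```

Request:
{"name": "jog_arm", "arguments": {
  "targets": [
    {"xyz": [37.4,-40.4,-10],"yaw": 0,"hand": 1},
    {"xyz": [37.4,-40.4,-30],"yaw": 0,"hand": 1},
    {"xyz": [37.4,-40.4,-60],"yaw": 0,"hand": 1},
    {"xyz": [37.4,-40.4,-92],"yaw": 0,"hand": 1},
    {"xyz": [37.4,-40.4,-92],"yaw": 0,"hand": 1}
  ]
}}

```text
t: 2.1
eef_pos: [0.6358, 0.1723, 0.0343]
eef_rot: [[-0.006, 0.083, 0.996], [-0.002, 0.997, -0.083], [-1.0, -0.003, -0.005]]
ft_force: [-0.1, -0.3, -0.3]
gripper_width: 0.091
```

Request:
{"name": "jog_arm", "arguments": {
  "targets": [
    {"xyz": [0,0,0],"yaw": 0,"hand": 0},
    {"xyz": [0,0,0],"yaw": 0,"hand": 0},
    {"xyz": [0,0,0],"yaw": 0,"hand": 0},
    {"xyz": [0,0,0],"yaw": 0,"hand": 0}
  ]
}}

```text
t: 2.6
eef_pos: [0.636, 0.1723, 0.0349]
eef_rot: [[-0.005, 0.084, 0.996], [-0.002, 0.996, -0.084], [-1.0, -0.003, -0.005]]
ft_force: [0.4, 0.6, 0.1]
gripper_width: 0.0539
```

Request:
{"name": "jog_arm", "arguments": {
  "targets": [
    {"xyz": [0,0,0],"yaw": 0,"hand": 0},
    {"xyz": [0,0,0],"yaw": 0,"hand": 0}
  ]
}}

```text
t: 2.85
eef_pos: [0.636, 0.1723, 0.035]
eef_rot: [[-0.005, 0.084, 0.996], [-0.002, 0.996, -0.084], [-1.0, -0.003, -0.005]]
ft_force: [-0.9, -0.5, 0.5]
gripper_width: 0.0476
```

Request:
{"name": "jog_arm", "arguments": {
  "targets": [
    {"xyz": [0,0,0],"yaw": 0,"hand": 0},
    {"xyz": [0,0,50],"yaw": 0,"hand": 0},
    {"xyz": [0,0,100],"yaw": 0,"hand": 0},
    {"xyz": [0,0,100],"yaw": 0,"hand": 0}
  ]
}}

```text
t: 3.35
eef_pos: [0.6382, 0.1728, 0.1389]
eef_rot: [[0.001, 0.084, 0.997], [-0.001, 0.997, -0.084], [-1.0, -0.001, 0.001]]
ft_force: [1.3, -0.8, -2.0]
gripper_width: 0.0476
```

Request:
{"name": "jog_arm", "arguments": {
  "targets": [
    {"xyz": [-58,-343,0],"yaw": 0,"hand": 0},
    {"xyz": [-58,-343,0],"yaw": 0,"hand": 0},
    {"xyz": [-58,-343,0],"yaw": 0,"hand": 0},
    {"xyz": [-58,-343,0],"yaw": 0,"hand": 0},
    {"xyz": [-58,-343,0],"yaw": 0,"hand": 0}
  ]
}}

```text
t: 3.98
eef_pos: [0.5846, -0.1379, 0.1374]
eef_rot: [[-0.0, 0.084, 0.997], [-0.001, 0.997, -0.084], [-1.0, -0.001, -0.0]]
ft_force: [0.5, -0.5, -1.8]
gripper_width: 0.0479
```

Request:
{"name": "jog_arm", "arguments": {
  "targets": [
    {"xyz": [-10,-50,0],"yaw": 0,"hand": 0},
    {"xyz": [-10,-50,0],"yaw": 0,"hand": 0}
  ]
}}

```text
t: 4.22
eef_pos: [0.5732, -0.1906, 0.1361]
eef_rot: [[-0.002, 0.087, 0.996], [-0.0, 0.996, -0.087], [-1.0, -0.0, -0.002]]
ft_force: [-0.2, 0.5, -1.4]
gripper_width: 0.0475
```

Request:
{"name": "jog_arm", "arguments": {
  "targets": [
    {"xyz": [6.5,20,-30],"yaw": 0,"hand": 0},
    {"xyz": [6.5,20,-60],"yaw": 0,"hand": 0},
    {"xyz": [6.5,20,-75],"yaw": 0,"hand": 0},
    {"xyz": [6.5,20,-75],"yaw": 0,"hand": 0},
    {"xyz": [6.5,20,-75],"yaw": 0,"hand": 0}
  ]
}}

```text
t: 4.85
eef_pos: [0.5803, -0.1707, 0.0619]
eef_rot: [[-0.001, 0.087, 0.996], [-0.001, 0.996, -0.087], [-1.0, -0.001, -0.001]]
ft_force: [1.0, 0.3, -1.3]
gripper_width: 0.0478
```

```bash
cat > look.py <<'E'
import sys,cv2,pickle,numpy as np
from station import robot
from meas import *
n=sys.argv[1];C={}
for k in("top","scene"):
    C[k]=robot.read_camera(k);pickle.dump(C[k],open(f"{k}{n}.pkl","wb"))
a=cv2.resize(C["top"]["pixels"][115:285,130:400],(540,340));b=cv2.resize(C["scene"]["pixels"][90:384,120:420],(400,392))
cv2.imwrite(f"pics/l{n}.png",np.vstack([cv2.copyMakeBorder(a,0,0,0,0,0)[:, :540]]));cv2.imwrite(f"pics/s{n}.png",b)
for k in C:
    c=C[k];W=world(c);Z=W[...,2]
    for col,m in masks(c).items():
        m8=cv2.morphologyEx(m.astype(np.uint8),cv2.MORPH_CLOSE,np.ones((5,5)))
        kk,L,st,ce=cv2.connectedComponentsWithStats(m8)
        for i in range(1,kk):
            if st[i,4]<100: continue
            cm=np.uint8(L==i);zt=np.percentile(Z[cm>0],85);t=(cm>0)&(abs(Z-zt)<.006);P=W[t][:,:2]
            if len(P)<20 or P[:,0].mean()<.3: continue
            r=cv2.minAreaRect((P*1000).astype(np.float32))
            print(k,col,ce[i].round(0),len(P),"z",zt.round(4),"mean",(P.mean(0)*1000).round(1),"rect",np.round(r[0],1),np.round(r[1],1),round(r[2],1))
s=robot.observe();print(s["t"],(s["eef_pos"]*1000).round(1),s["ft_force"].round(1))
E
python3 look.py 1
```

```text
top green [ 30. 147.] 524 z 0.8742 mean [338.4 125.4] rect [338.4 125.2] [12.3 24.3] 55.0
scene green [127.  68.] 2872 z 0.5304 mean [ 471.8 -161.2] rect [ 452.9 -162.1] [140.   54.1] 33.4
scene green [426.  11.] 271 z -0.135 mean [ 508.3 1221.1] rect [ 500.7 1236.1] [100.  100.8] 0.7
scene green [242. 212.] 981 z 0.4162 mean [ 542.6 -189.7] rect [ 541.  -180.7] [72.7 24.2] 71.0
scene green [172. 159.] 117 z 0.4277 mean [ 502.2 -202.1] rect [ 500.3 -200.3] [ 9.7 25.3] 73.6
scene plum [322. 157.] 104 z 0.0652 mean [540.9 155.5] rect [541.7 158.2] [45.9 47.8] 27.9
4.95 [ 580.3 -170.8   62.2] [-0.4  0.1 -1.6]
```

Request:
{"name": "jog_arm", "arguments": {
  "targets": [
    {"xyz": [-0.8,0,-10],"yaw": 0,"hand": 0},
    {"xyz": [-0.8,0,-17],"yaw": 0,"hand": 0},
    {"xyz": [-0.8,0,-20],"yaw": 0,"hand": 0},
    {"xyz": [-0.8,0,-20],"yaw": 0,"hand": 0},
    {"xyz": [-0.8,0,-20],"yaw": 0,"hand": 0}
  ]
}}

```text
t: 5.58
eef_pos: [0.5797, -0.1709, 0.0423]
eef_rot: [[0.0, 0.087, 0.996], [-0.001, 0.996, -0.087], [-1.0, -0.001, 0.0]]
ft_force: [-0.3, -0.4, -1.5]
gripper_width: 0.0476
```

Request:
{"name": "jog_arm", "arguments": {
  "targets": [
    {"xyz": [0,0,-1],"yaw": 0,"hand": 0},
    {"xyz": [0,0,-1.5],"yaw": 0,"hand": 0},
    {"xyz": [0,0,-1.5],"yaw": 0,"hand": 0}
  ]
}}

```text
t: 5.95
eef_pos: [0.5798, -0.1709, 0.041]
eef_rot: [[0.0, 0.087, 0.996], [-0.001, 0.996, -0.087], [-1.0, -0.001, 0.0]]
ft_force: [-0.1, 1.3, 2.3]
gripper_width: 0.0477
```

Request:
{"name": "jog_arm", "arguments": {
  "targets": [
    {"xyz": [0,0,0],"yaw": 0,"hand": 1},
    {"xyz": [0,0,0],"yaw": 0,"hand": 1},
    {"xyz": [0,0,0],"yaw": 0,"hand": 1},
    {"xyz": [0,0,0],"yaw": 0,"hand": 1}
  ]
}}

```text
t: 6.45
eef_pos: [0.5798, -0.1709, 0.041]
eef_rot: [[0.0, 0.087, 0.996], [-0.001, 0.996, -0.087], [-1.0, -0.001, 0.0]]
ft_force: [-0.1, -0.4, 0.7]
gripper_width: 0.0847
```

Request:
{"name": "jog_arm", "arguments": {
  "targets": [
    {"xyz": [0,0,40],"yaw": 0,"hand": 1},
    {"xyz": [0,0,90],"yaw": 0,"hand": 1},
    {"xyz": [-25,52,100],"yaw": 0,"hand": 1},
    {"xyz": [-50,104,100],"yaw": 0,"hand": 1},
    {"xyz": [-75,156,100],"yaw": 0,"hand": 1}
  ]
}}

```text
t: 7.08
eef_pos: [0.504, -0.0136, 0.1413]
eef_rot: [[0.001, 0.088, 0.996], [-0.001, 0.996, -0.088], [-1.0, -0.001, 0.001]]
ft_force: [0.8, 0.8, -0.4]
gripper_width: 0.091
```

Request:
{"name": "jog_arm", "arguments": {
  "targets": [
    {"xyz": [26,295,-10],"yaw": 0,"hand": 1},
    {"xyz": [26,295,-10],"yaw": 0,"hand": 1},
    {"xyz": [26,295,-10],"yaw": 0,"hand": 1},
    {"xyz": [26,295,-10],"yaw": 0,"hand": 1},
    {"xyz": [26,295,-10],"yaw": 0,"hand": 1}
  ]
}}

```text
t: 7.7
eef_pos: [0.5298, 0.284, 0.1313]
eef_rot: [[0.001, 0.087, 0.996], [-0.001, 0.996, -0.087], [-1.0, -0.001, 0.001]]
ft_force: [0.6, -1.2, -0.7]
gripper_width: 0.0912
```

```bash
python3 look.py 2
```

```text
top green [ 63. 125.] 27 z 0.4668 mean [488.2 317.6] rect [487.9 316.5] [13.7 11.1] 23.7
top green [332. 156.] 281 z 0.0721 mean [ 582.4 -171.8] rect [ 582.2 -172. ] [45.  44.4] 89.9
top green [240. 216.] 309 z 0.0662 mean [427.2  57.9] rect [427.4  57.5] [43.6 43.1] 73.1
top green [193. 222.] 265 z 0.0662 mean [412.3 171.6] rect [412.5 171.5] [25.8 59.6] 50.2
top plum [201. 170.] 99 z 0.065 mean [542.2 158.8] rect [542.  157.6] [47.8 47.6] 13.6
top plum [243. 169.] 269 z 0.0667 mean [547.4  53. ] rect [547.9  53.4] [46.4 41.9] 0.5
scene green [426.  11.] 256 z -0.1347 mean [ 512.2 1222.2] rect [ 505.4 1233.3] [93.  98.2] 3.8
scene green [340. 127.] 67 z 0.0615 mean [535.  264.4] rect [529.4 270.4] [24.2 43.5] 83.9
scene green [276. 135.] 209 z 0.0654 mean [413.1 169.3] rect [411.7 171.4] [22.8 61.4] 50.1
scene green [254. 165.] 256 z 0.0656 mean [427.9  56.8] rect [427.   58.1] [42.8 44.7] 70.9
scene green [257. 293.] 563 z 0.0717 mean [ 583.1 -171.7] rect [ 582.4 -171. ] [44. 47.] 31.5
scene green [428. 323.] 122 z 0.1073 mean [843.9 -77.6] rect [844.4 -75.8] [96.7  3.4] 89.5
scene plum [322. 159.] 156 z 0.0637 mean [541.3 158.2] rect [541.2 159.2] [46.7 50.4] 22.2
scene plum [301. 192.] 328 z 0.0662 mean [547.7  52.1] rect [547.7  52.3] [43.9 44.1] 36.1
7.8 [530.2 285.2 131.3] [-0.8 -0.1  0.4]
```

Request:
{"name": "jog_arm", "arguments": {
  "targets": [
    {"xyz": [0.5,-3.5,-30],"yaw": 0,"hand": 1},
    {"xyz": [0.5,-3.5,-65],"yaw": 0,"hand": 1},
    {"xyz": [0.5,-3.5,-96],"yaw": 0,"hand": 1},
    {"xyz": [0.5,-3.5,-96],"yaw": 0,"hand": 1},
    {"xyz": [0.5,-3.5,-96],"yaw": 0,"hand": 1}
  ]
}}

```text
t: 8.43
eef_pos: [0.5312, 0.2816, 0.0364]
eef_rot: [[0.003, 0.085, 0.996], [0.0, 0.996, -0.085], [-1.0, 0.001, 0.003]]
ft_force: [-0.4, 0.5, 0.1]
gripper_width: 0.0912
```

Request:
{"name": "jog_arm", "arguments": {
  "targets": [
    {"xyz": [0,0,0],"yaw": 0,"hand": 0},
    {"xyz": [0,0,0],"yaw": 0,"hand": 0},
    {"xyz": [0,0,0],"yaw": 0,"hand": 0},
    {"xyz": [0,0,0],"yaw": 0,"hand": 0},
    {"xyz": [0,0,0],"yaw": 0,"hand": 0}
  ]
}}

```text
t: 9.05
eef_pos: [0.5313, 0.2817, 0.0365]
eef_rot: [[0.003, 0.085, 0.996], [0.0, 0.996, -0.085], [-1.0, 0.001, 0.003]]
ft_force: [-1.0, -0.0, 2.3]
gripper_width: 0.049
```

Request:
{"name": "jog_arm", "arguments": {
  "targets": [
    {"xyz": [0,0,0],"yaw": 0,"hand": 0},
    {"xyz": [0,0,0],"yaw": 0,"hand": 0}
  ]
}}

```text
t: 9.3
eef_pos: [0.5313, 0.2817, 0.0365]
eef_rot: [[0.003, 0.085, 0.996], [0.0, 0.996, -0.085], [-1.0, 0.001, 0.003]]
ft_force: [-0.3, 1.0, 2.3]
gripper_width: 0.049
```

Request:
{"name": "jog_arm", "arguments": {
  "targets": [
    {"xyz": [0,0,50],"yaw": 0,"hand": 0},
    {"xyz": [0,0,100],"yaw": 0,"hand": 0},
    {"xyz": [-6,-55,100],"yaw": 0,"hand": 0},
    {"xyz": [-12,-115,100],"yaw": 0,"hand": 0},
    {"xyz": [-18,-175,100],"yaw": 0,"hand": 0}
  ]
}}

```text
t: 9.93
eef_pos: [0.5127, 0.1051, 0.1365]
eef_rot: [[0.003, 0.084, 0.996], [0.0, 0.996, -0.084], [-1.0, 0.001, 0.003]]
ft_force: [0.6, 0.4, -1.3]
gripper_width: 0.0489
```

Request:
{"name": "jog_arm", "arguments": {
  "targets": [
    {"xyz": [-31,-300,0],"yaw": 0,"hand": 0},
    {"xyz": [-31,-300,0],"yaw": 0,"hand": 0},
    {"xyz": [-31,-300,0],"yaw": 0,"hand": 0},
    {"xyz": [-31,-300,0],"yaw": 0,"hand": 0},
    {"xyz": [-31,-300,0],"yaw": 0,"hand": 0}
  ]
}}

```text
t: 10.55
eef_pos: [0.481, -0.197, 0.1364]
eef_rot: [[0.003, 0.085, 0.996], [0.0, 0.996, -0.085], [-1.0, 0.001, 0.003]]
ft_force: [1.2, 0.7, -1.6]
gripper_width: 0.049
```

Next target is TCP (474, -263.3).

Request:
{"name": "jog_arm", "arguments": {
  "targets": [
    {"xyz": [-6,-50,0],"yaw": 0,"hand": 0},
    {"xyz": [-7,-66,-20],"yaw": 0,"hand": 0},
    {"xyz": [-7,-66,-60],"yaw": 0,"hand": 0},
    {"xyz": [-7,-66,-80],"yaw": 0,"hand": 0},
    {"xyz": [-7,-66,-80],"yaw": 0,"hand": 0}
  ]
}}

```text
t: 11.18
eef_pos: [0.4732, -0.2623, 0.0554]
eef_rot: [[0.0, 0.085, 0.996], [0.002, 0.996, -0.085], [-1.0, 0.002, 0.0]]
ft_force: [0.1, 1.6, -1.1]
gripper_width: 0.0491
```

Request:
{"name": "jog_arm", "arguments": {
  "targets": [
    {"xyz": [0,0,0],"yaw": 0,"hand": 0},
    {"xyz": [0,0,0],"yaw": 0,"hand": 0}
  ]
}}

```text
t: 11.42
eef_pos: [0.4738, -0.2625, 0.0564]
eef_rot: [[0.002, 0.084, 0.996], [0.001, 0.996, -0.084], [-1.0, 0.001, 0.002]]
ft_force: [-0.3, 0.6, -1.5]
gripper_width: 0.0489
```

Request:
{"name": "jog_arm", "arguments": {
  "targets": [
    {"xyz": [0.2,-0.8,-6],"yaw": 0,"hand": 0},
    {"xyz": [0.2,-0.8,-12],"yaw": 0,"hand": 0},
    {"xyz": [0.2,-0.8,-13.5],"yaw": 0,"hand": 0},
    {"xyz": [0.2,-0.8,-14.5],"yaw": 0,"hand": 0},
    {"xyz": [0.2,-0.8,-14.5],"yaw": 0,"hand": 0}
  ]
}}

```text
t: 12.05
eef_pos: [0.4738, -0.2632, 0.0424]
eef_rot: [[0.001, 0.084, 0.996], [0.001, 0.996, -0.084], [-1.0, 0.002, 0.001]]
ft_force: [-5.2, 4.2, 14.6]
gripper_width: 0.0489
```

Contact at 42.4 mm, so I'll release.

Request:
{"name": "jog_arm", "arguments": {
  "targets": [
    {"xyz": [0,0,0.3],"yaw": 0,"hand": 1},
    {"xyz": [0,0,0.3],"yaw": 0,"hand": 1},
    {"xyz": [0,0,0.3],"yaw": 0,"hand": 1},
    {"xyz": [0,0,0.3],"yaw": 0,"hand": 1}
  ]
}}

```text
t: 12.55
eef_pos: [0.4738, -0.2631, 0.0426]
eef_rot: [[0.001, 0.084, 0.996], [0.002, 0.996, -0.084], [-1.0, 0.002, 0.001]]
ft_force: [-0.4, -0.1, -0.0]
gripper_width: 0.0862
```

Request:
{"name": "jog_arm", "arguments": {
  "targets": [
    {"xyz": [0,0,40],"yaw": 0,"hand": 1},
    {"xyz": [0,0,90],"yaw": -0.1,"hand": 1},
    {"xyz": [-8,58,95],"yaw": -0.21,"hand": 1},
    {"xyz": [-16,116,95],"yaw": -0.21,"hand": 1},
    {"xyz": [-24,174,95],"yaw": -0.21,"hand": 1}
  ]
}}

```text
t: 13.18
eef_pos: [0.4494, -0.0877, 0.1379]
eef_rot: [[0.002, 0.291, 0.957], [0.001, 0.957, -0.291], [-1.0, 0.002, 0.001]]
ft_force: [0.6, 0.0, -0.0]
gripper_width: 0.0913
```

Request:
{"name": "jog_arm", "arguments": {
  "targets": [
    {"xyz": [-10,60,0],"yaw": 0,"hand": 1},
    {"xyz": [-18,120,0],"yaw": 0,"hand": 1},
    {"xyz": [-22,145,-30],"yaw": 0,"hand": 1},
    {"xyz": [-22,145,-40],"yaw": 0,"hand": 1},
    {"xyz": [-22,145,-40],"yaw": 0,"hand": 1}
  ]
}}

```text
t: 13.8
eef_pos: [0.4272, 0.0569, 0.0974]
eef_rot: [[0.0, 0.291, 0.957], [0.001, 0.957, -0.291], [-1.0, 0.001, 0.0]]
ft_force: [0.9, 0.7, 0.2]
gripper_width: 0.091
```

```bash
python3 look.py 3
```

```text
top green [332. 156.] 279 z 0.0722 mean [ 582.5 -171.7] rect [ 582.3 -171.9] [45.7 45.8] 0.7
top green [371. 199.] 109 z 0.0705 mean [ 473.  -264.7] rect [ 472.9 -263.3] [47.  48.1] 2.2
top plum [198. 165.] 64 z 0.0646 mean [550.8 165.3] rect [548.6 161.7] [37.1 46.8] 31.0
top plum [242. 163.] 124 z 0.067 mean [558.1  54.2] rect [559.9  54.3] [22.7 42.3] 5.1
scene green [236.  26.] 550 z 0.4344 mean [393.4  -4.1] rect [3.834e+02 3.000e-01] [89.8 17.8] 5.4
scene green [426.  11.] 276 z -0.135 mean [ 508.3 1220.3] rect [ 500.6 1232. ] [101.5  99.9] 1.6
scene green [254. 171.] 269 z 0.0651 mean [429.7  54.2] rect [428.7  56.5] [41.5 42.4] 75.4
scene green [257. 293.] 565 z 0.0715 mean [ 583.2 -171.8] rect [ 582.3 -170.8] [44.  47.8] 32.1
scene green [178. 304.] 213 z 0.0708 mean [ 474.6 -263.2] rect [ 473.2 -262.9] [48.7 48.6] 55.7
scene green [428. 323.] 108 z 0.1076 mean [843.9 -77.8] rect [844.  -75.9] [95.8  3.3] 89.8
scene plum [322. 157.] 91 z 0.0652 mean [540.6 154.7] rect [541.4 157.9] [46.1 47.4] 36.0
scene plum [301. 192.] 332 z 0.066 mean [547.7  52.1] rect [547.7  52.7] [43.5 43.6] 29.8
13.9 [428.   56.6  98.3] [ 0.2 -0.2  0. ]
```

View pics/l3.png

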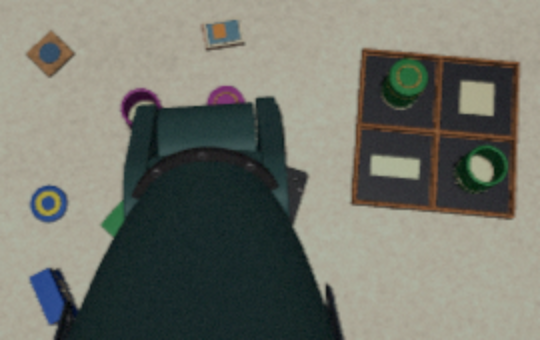

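The view shows the tin in the disc cell (408,75) and the cup in the ring cell (487,165), both standing upright. The arm hides the box. Descending.

Request:
{"name": "jog_arm", "arguments": {
  "targets": [
    {"xyz": [-0.5,0.8,-30],"yaw": 0,"hand": 1},
    {"xyz": [-0.5,0.8,-62],"yaw": 0,"hand": 1},
    {"xyz": [-0.5,0.8,-62],"yaw": 0,"hand": 1},
    {"xyz": [-0.5,0.8,-62],"yaw": 0,"hand": 1}
  ]
}}

```text
t: 14.4
eef_pos: [0.4282, 0.057, 0.0374]
eef_rot: [[0.003, 0.293, 0.956], [0.001, 0.956, -0.293], [-1.0, 0.002, 0.003]]
ft_force: [0.4, -0.9, -0.5]
gripper_width: 0.0911
```

Request:
{"name": "jog_arm", "arguments": {
  "targets": [
    {"xyz": [0,0,0],"yaw": 0,"hand": 0},
    {"xyz": [0,0,0],"yaw": 0,"hand": 0},
    {"xyz": [0,0,0],"yaw": 0,"hand": 0},
    {"xyz": [0,0,0],"yaw": 0,"hand": 0},
    {"xyz": [0,0,0],"yaw": 0,"hand": 0}
  ]
}}

```text
t: 15.02
eef_pos: [0.4282, 0.0571, 0.0374]
eef_rot: [[0.003, 0.293, 0.956], [0.001, 0.956, -0.293], [-1.0, 0.002, 0.003]]
ft_force: [0.0, 1.1, 0.4]
gripper_width: 0.0444
```

Request:
{"name": "jog_arm", "arguments": {
  "targets": [
    {"xyz": [0,0,0],"yaw": 0,"hand": 0},
    {"xyz": [0,0,0],"yaw": 0,"hand": 0},
    {"xyz": [0,0,0],"yaw": 0,"hand": 0}
  ]
}}

```text
t: 15.4
eef_pos: [0.4282, 0.057, 0.0374]
eef_rot: [[0.003, 0.293, 0.956], [0.001, 0.956, -0.293], [-1.0, 0.002, 0.003]]
ft_force: [0.2, 0.1, 1.8]
gripper_width: 0.0438
```

Request:
{"name": "jog_arm", "arguments": {
  "targets": [
    {"xyz": [0,0,50],"yaw": 0,"hand": 0},
    {"xyz": [0,0,100],"yaw": 0,"hand": 0},
    {"xyz": [25,-52,105],"yaw": 0.1,"hand": 0},
    {"xyz": [50,-106,105],"yaw": 0.216,"hand": 0},
    {"xyz": [75,-160,105],"yaw": 0.216,"hand": 0}
  ]
}}

```text
t: 16.02
eef_pos: [0.5037, -0.1047, 0.1426]
eef_rot: [[0.003, 0.079, 0.997], [0.002, 0.997, -0.079], [-1.0, 0.002, 0.003]]
ft_force: [1.0, 1.1, -2.1]
gripper_width: 0.0438
```

Request:
{"name": "jog_arm", "arguments": {
  "targets": [
    {"xyz": [25,-55,0],"yaw": 0,"hand": 0},
    {"xyz": [50,-110,0],"yaw": 0,"hand": 0},
    {"xyz": [70,-165,0],"yaw": 0,"hand": 0},
    {"xyz": [70,-167,0],"yaw": 0,"hand": 0},
    {"xyz": [70,-167,0],"yaw": 0,"hand": 0}
  ]
}}

```text
t: 16.65
eef_pos: [0.573, -0.2714, 0.1419]
eef_rot: [[0.002, 0.079, 0.997], [0.003, 0.997, -0.079], [-1.0, 0.003, 0.002]]
ft_force: [-0.7, 0.5, -1.6]
gripper_width: 0.0438
```

Request:
{"name": "jog_arm", "arguments": {
  "targets": [
    {"xyz": [1,0,-40],"yaw": 0,"hand": 0},
    {"xyz": [1,0,-75],"yaw": 0,"hand": 0},
    {"xyz": [1,0,-88],"yaw": 0,"hand": 0},
    {"xyz": [1,0,-88],"yaw": 0,"hand": 0},
    {"xyz": [1,0,-88],"yaw": 0,"hand": 0}
  ]
}}

```text
t: 17.27
eef_pos: [0.5747, -0.2714, 0.0553]
eef_rot: [[0.004, 0.079, 0.997], [0.002, 0.997, -0.079], [-1.0, 0.002, 0.003]]
ft_force: [-0.9, -0.2, -1.1]
gripper_width: 0.0441
```

Request:
{"name": "jog_arm", "arguments": {
  "targets": [
    {"xyz": [0,0,0],"yaw": 0,"hand": 0}
  ]
}}

```text
t: 17.4
eef_pos: [0.5753, -0.2717, 0.0565]
eef_rot: [[0.005, 0.079, 0.997], [0.001, 0.997, -0.079], [-1.0, 0.002, 0.005]]
ft_force: [-0.2, -0.1, -2.0]
gripper_width: 0.044
```

Request:
{"name": "jog_arm", "arguments": {
  "targets": [
    {"xyz": [-0.8,0.2,-6],"yaw": 0,"hand": 0},
    {"xyz": [-0.8,0.2,-11],"yaw": 0,"hand": 0},
    {"xyz": [-0.8,0.2,-12.5],"yaw": 0,"hand": 0},
    {"xyz": [-0.8,0.2,-13],"yaw": 0,"hand": 0},
    {"xyz": [-0.8,0.2,-13],"yaw": 0,"hand": 0}
  ]
}}

```text
t: 18.02
eef_pos: [0.5745, -0.2715, 0.0435]
eef_rot: [[0.005, 0.079, 0.997], [0.001, 0.997, -0.079], [-1.0, 0.002, 0.005]]
ft_force: [0.4, -0.6, -0.7]
gripper_width: 0.0441
```

Request:
{"name": "jog_arm", "arguments": {
  "targets": [
    {"xyz": [0,0,-0.5],"yaw": 0,"hand": 0},
    {"xyz": [0,0,-0.7],"yaw": 0,"hand": 0}
  ]
}}

```text
t: 18.27
eef_pos: [0.5747, -0.2715, 0.0434]
eef_rot: [[0.005, 0.079, 0.997], [0.001, 0.997, -0.079], [-1.0, 0.002, 0.005]]
ft_force: [-4.3, 2.5, 12.7]
gripper_width: 0.0436
```

Request:
{"name": "jog_arm", "arguments": {
  "targets": [
    {"xyz": [0,0,0],"yaw": 0,"hand": 1},
    {"xyz": [0,0,0],"yaw": 0,"hand": 1},
    {"xyz": [0,0,0],"yaw": 0,"hand": 1},
    {"xyz": [0,0,0],"yaw": 0,"hand": 1}
  ]
}}

```text
t: 18.77
eef_pos: [0.5746, -0.2715, 0.0433]
eef_rot: [[0.005, 0.079, 0.997], [0.001, 0.997, -0.079], [-1.0, 0.002, 0.005]]
ft_force: [-0.1, 0.5, 0.5]
gripper_width: 0.0813
```

Request:
{"name": "jog_arm", "arguments": {
  "targets": [
    {"xyz": [0,0,40],"yaw": 0,"hand": 1},
    {"xyz": [0,0,95],"yaw": 0,"hand": 1},
    {"xyz": [-18,55,95],"yaw": -0.18,"hand": 1},
    {"xyz": [-36,110,95],"yaw": -0.36,"hand": 1},
    {"xyz": [-54,165,95],"yaw": -0.54,"hand": 1}
  ]
}}

```text
t: 19.4
eef_pos: [0.5199, -0.1052, 0.1385]
eef_rot: [[0.005, 0.586, 0.811], [-0.002, 0.811, -0.586], [-1.0, 0.002, 0.005]]
ft_force: [1.1, 0.2, 0.4]
gripper_width: 0.0914
```

Request:
{"name": "jog_arm", "arguments": {
  "targets": [
    {"xyz": [-22,57,0],"yaw": -0.03,"hand": 1},
    {"xyz": [-44,114,0],"yaw": -0.07,"hand": 1},
    {"xyz": [-66,171,0],"yaw": -0.07,"hand": 1},
    {"xyz": [-88,228,0],"yaw": -0.07,"hand": 1},
    {"xyz": [-108,277,-20],"yaw": -0.07,"hand": 1}
  ]
}}

```text
t: 20.02
eef_pos: [0.412, 0.174, 0.1195]
eef_rot: [[0.008, 0.641, 0.768], [-0.001, 0.768, -0.641], [-1.0, 0.005, 0.007]]
ft_force: [1.3, 0.1, -0.4]
gripper_width: 0.0911
```

```bash
python3 look.py 4; cp pics/l4.png pics/l4b.png
```

```text
top green [332. 156.] 278 z 0.0723 mean [ 582.4 -171.8] rect [ 582.5 -172.1] [43.8 45.8] 4.7
top green [372. 160.] 320 z 0.0718 mean [ 573.5 -272. ] rect [ 573.9 -272.5] [44.5 44.5] 84.7
top green [371. 199.] 113 z 0.0701 mean [ 473.1 -265.2] rect [ 472.8 -263.4] [47.3 48.4] 1.8
top plum [202. 170.] 75 z 0.065 mean [545.2 152.6] rect [544.7 153.6] [49.9 37.3] 27.8
top plum [243. 169.] 269 z 0.0669 mean [547.5  53.1] rect [547.6  53.5] [47. 42.] 1.1
scene green [426.  11.] 275 z -0.1351 mean [ 508.5 1221.1] rect [ 500.5 1232.8] [100.5  97.7] 0.7
scene green [275. 129.] 184 z 0.0656 mean [412.8 169.4] rect [411.7 170.7] [22.4 58.9] 51.3
scene green [257. 293.] 561 z 0.0716 mean [ 583.1 -171.7] rect [ 582.4 -171. ] [45.3 46.7] 15.9
scene green [178. 304.] 213 z 0.0707 mean [ 474.5 -263. ] rect [ 473.5 -262.3] [48.2 49.2] 43.3
scene green [428. 323.] 117 z 0.1073 mean [843.9 -77.6] rect [844.1 -75.2] [95.8  3.8] 89.2
scene green [221. 340.] 686 z 0.0713 mean [ 574.4 -271.4] rect [ 573.6 -270.9] [43.7 44.4] 85.4
scene plum [322. 157.] 96 z 0.0655 mean [540.3 156.7] rect [541.5 158.8] [46. 48.] 26.4
scene plum [301. 192.] 325 z 0.0662 mean [547.6  52.1] rect [547.7  52.4] [43.9 43.9] 49.3
20.125 [409.4 174.7 117.3] [-0.3  0.8 -0.7]
```

View pics/s4.png

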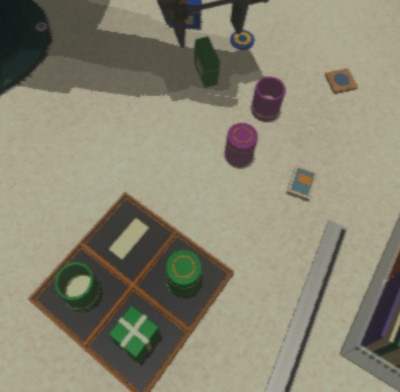

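The scene crop shows the tin (183,270), cup (77,285) and box (135,330) standing on their marks, with the pack (207,62) under the gripper. Descending on the pack.

Request:
{"name": "jog_arm", "arguments": {
  "targets": [
    {"xyz": [2.8,-3.1,-25],"yaw": 0,"hand": 1},
    {"xyz": [2.8,-3.1,-55],"yaw": 0,"hand": 1},
    {"xyz": [2.8,-3.1,-80],"yaw": 0,"hand": 1},
    {"xyz": [2.8,-3.1,-80],"yaw": 0,"hand": 1},
    {"xyz": [2.8,-3.1,-80],"yaw": 0,"hand": 1}
  ]
}}

```text
t: 20.75
eef_pos: [0.4128, 0.1715, 0.0381]
eef_rot: [[0.004, 0.638, 0.77], [-0.002, 0.77, -0.638], [-1.0, 0.001, 0.005]]
ft_force: [0.3, 0.7, 0.2]
gripper_width: 0.0911
```

Request:
{"name": "jog_arm", "arguments": {
  "targets": [
    {"xyz": [0,0,0],"yaw": 0,"hand": 0},
    {"xyz": [0,0,0],"yaw": 0,"hand": 0},
    {"xyz": [0,0,0],"yaw": 0,"hand": 0},
    {"xyz": [0,0,0],"yaw": 0,"hand": 0},
    {"xyz": [0,0,0],"yaw": 0,"hand": 0}
  ]
}}

```text
t: 21.38
eef_pos: [0.4128, 0.1715, 0.0381]
eef_rot: [[0.004, 0.638, 0.77], [-0.002, 0.77, -0.638], [-1.0, 0.001, 0.004]]
ft_force: [0.1, 0.1, 0.5]
gripper_width: 0.0442
```

Request:
{"name": "jog_arm", "arguments": {
  "targets": [
    {"xyz": [0,0,0],"yaw": 0,"hand": 0},
    {"xyz": [0,0,0],"yaw": 0,"hand": 0},
    {"xyz": [0,0,0],"yaw": 0,"hand": 0},
    {"xyz": [0,0,0],"yaw": 0,"hand": 0},
    {"xyz": [0,0,0],"yaw": 0,"hand": 0}
  ]
}}

```text
t: 22.0
eef_pos: [0.4127, 0.1714, 0.038]
eef_rot: [[0.004, 0.638, 0.77], [-0.002, 0.77, -0.638], [-1.0, 0.001, 0.004]]
ft_force: [1.3, 0.9, -0.8]
gripper_width: 0.026
```

Request:
{"name": "jog_arm", "arguments": {
  "targets": [
    {"xyz": [0,0,50],"yaw": 0,"hand": 0},
    {"xyz": [0,0,100],"yaw": 0,"hand": 0},
    {"xyz": [12,-50,100],"yaw": -0.16,"hand": 0},
    {"xyz": [24,-104,100],"yaw": -0.32,"hand": 0},
    {"xyz": [34,-160,100],"yaw": -0.48,"hand": 0}
  ]
}}

```text
t: 22.62
eef_pos: [0.447, 0.0099, 0.1384]
eef_rot: [[0.003, 0.923, 0.384], [-0.004, 0.384, -0.923], [-1.0, 0.001, 0.005]]
ft_force: [1.4, 1.9, -0.9]
gripper_width: 0.026
```

Request:
{"name": "jog_arm", "arguments": {
  "targets": [
    {"xyz": [11,-55,0],"yaw": -0.16,"hand": 0},
    {"xyz": [22,-110,0],"yaw": -0.32,"hand": 0},
    {"xyz": [34,-165,0],"yaw": -0.48,"hand": 0},
    {"xyz": [34,-172,0],"yaw": -0.48,"hand": 0},
    {"xyz": [34,-172,0],"yaw": -0.48,"hand": 0}
  ]
}}

```text
t: 23.25
eef_pos: [0.4804, -0.1621, 0.138]
eef_rot: [[0.0, 0.996, -0.085], [-0.004, -0.085, -0.996], [-1.0, 0.001, 0.004]]
ft_force: [-0.4, 0.4, -0.6]
gripper_width: 0.0259
```

Request:
{"name": "jog_arm", "arguments": {
  "targets": [
    {"xyz": [0.8,-0.9,-40],"yaw": 0.004,"hand": 0},
    {"xyz": [0.8,-0.9,-72],"yaw": 0.004,"hand": 0},
    {"xyz": [0.8,-0.9,-82],"yaw": 0.004,"hand": 0},
    {"xyz": [0.8,-0.9,-82],"yaw": 0.004,"hand": 0},
    {"xyz": [0.8,-0.9,-82],"yaw": 0.004,"hand": 0}
  ]
}}

```text
t: 23.88
eef_pos: [0.482, -0.1629, 0.0572]
eef_rot: [[0.002, 0.997, -0.081], [-0.005, -0.081, -0.997], [-1.0, 0.002, 0.005]]
ft_force: [0.4, 0.0, -1.3]
gripper_width: 0.0259
```

Request:
{"name": "jog_arm", "arguments": {
  "targets": [
    {"xyz": [0,0,0],"yaw": 0,"hand": 0}
  ]
}}

```text
t: 24.0
eef_pos: [0.4825, -0.163, 0.0581]
eef_rot: [[0.003, 0.997, -0.081], [-0.006, -0.08, -0.997], [-1.0, 0.003, 0.005]]
ft_force: [-0.4, 1.0, -1.3]
gripper_width: 0.0257
```

Request:
{"name": "jog_arm", "arguments": {
  "targets": [
    {"xyz": [-1.2,0,-6],"yaw": 0,"hand": 0},
    {"xyz": [-1.2,0,-12],"yaw": 0,"hand": 0},
    {"xyz": [-1.2,0,-14],"yaw": 0,"hand": 0},
    {"xyz": [-1.2,0,-14],"yaw": 0,"hand": 0}
  ]
}}

```text
t: 24.5
eef_pos: [0.4812, -0.163, 0.0439]
eef_rot: [[0.003, 0.997, -0.081], [-0.005, -0.081, -0.997], [-1.0, 0.003, 0.005]]
ft_force: [-0.0, -0.2, -1.3]
gripper_width: 0.0257
```

Request:
{"name": "jog_arm", "arguments": {
  "targets": [
    {"xyz": [0,0,-0.5],"yaw": 0,"hand": 0},
    {"xyz": [0,0,-0.6],"yaw": 0,"hand": 0}
  ]
}}

```text
t: 24.75
eef_pos: [0.4813, -0.163, 0.0438]
eef_rot: [[0.002, 0.997, -0.081], [-0.005, -0.081, -0.997], [-1.0, 0.003, 0.005]]
ft_force: [-4.7, 2.3, 17.9]
gripper_width: 0.026
```

Request:
{"name": "jog_arm", "arguments": {
  "targets": [
    {"xyz": [0,0,0],"yaw": 0,"hand": 1},
    {"xyz": [0,0,0],"yaw": 0,"hand": 1},
    {"xyz": [0,0,0],"yaw": 0,"hand": 1},
    {"xyz": [0,0,0],"yaw": 0,"hand": 1}
  ]
}}

```text
t: 25.25
eef_pos: [0.4812, -0.163, 0.0437]
eef_rot: [[0.002, 0.997, -0.081], [-0.005, -0.081, -0.997], [-1.0, 0.002, 0.005]]
ft_force: [-0.1, 0.3, -0.1]
gripper_width: 0.063
```

Request:
{"name": "jog_arm", "arguments": {
  "targets": [
    {"xyz": [0,0,40],"yaw": 0,"hand": 1},
    {"xyz": [0,0,95],"yaw": 0,"hand": 1},
    {"xyz": [0,0,150],"yaw": 0,"hand": 1},
    {"xyz": [0,60,160],"yaw": 0,"hand": 1},
    {"xyz": [0,120,160],"yaw": 0,"hand": 1}
  ]
}}

```text
t: 25.88
eef_pos: [0.4818, -0.0421, 0.2052]
eef_rot: [[0.005, 0.997, -0.083], [-0.006, -0.082, -0.997], [-1.0, 0.005, 0.005]]
ft_force: [1.8, 0.7, -0.5]
gripper_width: 0.0912
```

Request:
{"name": "jog_arm", "arguments": {
  "targets": [
    {"xyz": [-5,60,0],"yaw": 0.1,"hand": 1},
    {"xyz": [-10,120,0],"yaw": 0.2,"hand": 1},
    {"xyz": [-10,180,0],"yaw": 0.3,"hand": 1},
    {"xyz": [-10,240,0],"yaw": 0.4,"hand": 1},
    {"xyz": [-10,300,0],"yaw": 0.5,"hand": 1}
  ]
}}

```text
t: 26.5
eef_pos: [0.4714, 0.26, 0.2053]
eef_rot: [[0.007, 0.913, 0.409], [-0.002, 0.409, -0.913], [-1.0, 0.006, 0.005]]
ft_force: [1.1, -0.4, -0.6]
gripper_width: 0.0912
```

```bash
python3 look.py 5; python3 -c "
import pickle,cv2
c=pickle.load(open('top5.pkl','rb'));cv2.imwrite('pics/f5.png',cv2.resize(c['pixels'][130:230,295:405],None,fx=5,fy=5))"
```

```text
top green [ 52. 139.] 72 z 0.499 mean [470.3 306.7] rect [469.2 307.9] [13.8 30.6] 1.3
top green [332. 156.] 278 z 0.0723 mean [ 582.5 -171.7] rect [ 582.3 -171.6] [44.5 45.4] 1.4
top green [372. 160.] 320 z 0.0718 mean [ 573.4 -271.9] rect [ 573.8 -272.8] [45.4 45.4] 86.4
top green [329. 194.] 268 z 0.0723 mean [ 482.2 -161.9] rect [ 482.4 -161.6] [61.1 26.8] 84.5
top green [371. 199.] 112 z 0.0703 mean [ 473.6 -265.3] rect [ 472.8 -263.4] [48.1 47.1] 88.9
top plum [201. 171.] 100 z 0.065 mean [541.9 158.2] rect [542.6 158.1] [49.6 46.4] 33.9
top plum [243. 169.] 273 z 0.0665 mean [547.5  53.2] rect [548.1  53.4] [46.8 42.1] 1.5
scene green [426.  11.] 275 z -0.1351 mean [ 508.3 1220.8] rect [ 501.3 1233.4] [100.9  98.9] 89.2
scene green [213. 260.] 442 z 0.0713 mean [ 482.3 -162.9] rect [ 481.8 -161.5] [60.2 26.3] 86.2
scene green [257. 293.] 561 z 0.0716 mean [ 583.1 -171.6] rect [ 583.2 -170.8] [46.3 45.4] 78.6
scene green [178. 304.] 217 z 0.0705 mean [ 474.2 -263. ] rect [ 473.6 -262.4] [48.2 48.3] 38.7
scene green [428. 324.] 134 z 0.1076 mean [843.9 -77.9] rect [844.2 -76.1] [96.5  3.4] 89.8
scene green [221. 339.] 678 z 0.0713 mean [ 574.2 -271.5] rect [ 573.5 -270.9] [43.6 44.5] 85.5
scene plum [322. 156.] 131 z 0.0647 mean [540.7 157.6] rect [541.8 158.2] [46.4 48.4] 31.1
scene plum [301. 192.] 329 z 0.0661 mean [547.6  52.1] rect [547.8  52.7] [44.3 44.1] 44.7
26.6 [471.6 262.2 205.4] [ 0.4 -0.2 -0.2]
```

View pics/f5.png

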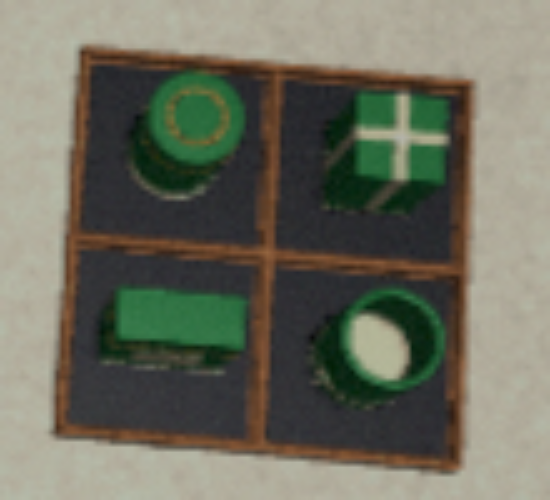

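View pics/s5.png

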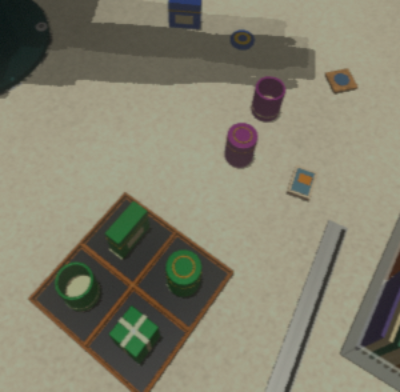

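Both views show all four green items upright on their own marks: tin (197,115), box (402,135), pack (180,318) and cup (395,340). The plum tin, plum cup and blue pack have not moved. Handing in.

Request:
{"name": "jog_arm", "arguments": {
  "targets": [
    {"xyz": [0,0,0],"yaw": 0,"hand": 1},
    {"xyz": [0,0,0],"yaw": 0,"hand": 1}
  ]
}}

```text
t: 26.85
eef_pos: [0.4716, 0.2614, 0.2053]
eef_rot: [[0.008, 0.912, 0.41], [-0.002, 0.41, -0.912], [-1.0, 0.006, 0.005]]
ft_force: [0.7, 0.7, -1.4]
gripper_width: 0.0911
```

```bash
python3 -c "
from station import robot
print(robot.close_job())"
```

```text
the job is handed in; nothing more can be done
None
```

The green gift set is in the tray: I placed the tin, cup, box and pack in that order, each upright on its own mark. I handed the job in at about 27 s of the 109 s limit; no verdict is reported.

My last check, using both cameras, found each item within about 1.5 mm of its mark. The pack lies within about 1° of its bar, and the tops are level at about 70–72 mm. The two cameras disagreed by up to about 2.5 mm on where the marks are, so I placed to their average.

The plum tin and plum cup measured within about 1 mm of where they started. The blue pack was never touched. The gripper was clear of everything, about 0.2 m up. The largest wrist force I read was about 19 N. No check failed.

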